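# Turn the hallway organizer so that the sunglasses clip faces front

### The arm

A 7-joint arm with a two-finger parallel gripper is mounted at the origin on the work surface. World frame = base frame: x ahead of the robot, y to its left, z up, the work surface at z = 0. Lengths are in m, angles in degrees, forces in N, time in s.
With the tool pointing down it reaches from about 0.4 to 0.875 m from the base axis. Payload 6.5 kg.
Tool frame: the origin (TCP) lies between the finger pads; the fingertips stand 22 mm ahead of it and the grasp point (between the pads) lies 3 mm ahead of it (env.finger_overhang is the distance from the TCP to the fingertips, in m); z points along the fingers, y is the line along which they close (so a half turn about z gives the same grasp; the last joint's range is limited). The gripper opens to 88 mm and grips with 3 to 60 N. Pads are 18 mm wide; open, the fingers measure 123 mm over their backs; the gripper's body (75 mm by 187 mm) begins 45 mm behind the grasp point.
Start: joints at [66.165, 30.733, -0.252, 88.115, 0.149, 61.152, -4.079], TCP at [0.223, -0.611, 0.261] pointing down, gripper open.
Joint ranges: [-154.64, 154.64], [-21.42, 123.67], [-72.66, 72.17], [13.99, 137.28], [-74.86, 254.86], [10.95, 109.41], [-158.01, 158.01]. Speed limits (degrees/s): [136.94, 136.94, 180, 180, 180, 180, 180].

### API

Orientations are given as [roll, pitch, yaw] about the fixed x, y, z axes, in that order (R = Rz(yaw) Ry(pitch) Rx(roll)).
In Python, from station import env, viewer gives the robot as it stands.
- The arm moves only by the shell command python3 -m jog 'ROWS'. ROWS is JSON, a list of rows, each a list of 5 numbers: the shift along the tool's x, y, z each as a share of 500 mm, from -1 to 1, then the turn about the tool's z as a share of 60 degrees, from -1 to 1, then the gripper command: -1 is shut, 1 is fully open, values between are in proportion. In form: [[tx, ty, tz, roll, fingers], ...]. A call has 1 to 10 rows; each row is the pose to reach, as a shift and turn from the pose commanded when the call began, along the tool's axes at that moment; what a row does not reach only later rows make up. A row lasts 1/8 s, in which the tool goes at most 62.5 mm and 10.7 degrees, less where a joint would pass 70% of its speed; a pose out of reach is approached as far as the arm can. A call with a number of a shift or a turn outside -1 to 1 is refused whole. A call with a gripper value outside its range is refused whole. The fingers move at their own pace and stop on an object; the grip force is fixed at half the most. Time passes only in rows, so rows that repeat a pose let the fingers close. It gives the time, the measured TCP pose, the force, the opening and the grip force at its end, in the units of the state.
- env.state(): the state, without advancing time (a new reading comes with each control period).
- viewer.grab_frame(name): name is "scene" or "top"; returns the picture (420x560x3 uint8, red, green, blue); there is no depth.
- viewer.get_calibration(name): a dict with "fx", "fy", "cx", "cy" (pixels), "R" (3x3) and "t" (3): a world point X has camera coordinates R X + t. Camera axes: x right, y down, z forward; pixel columns grow to the right and rows downward; lengths in m; the calibration is good to about 2 mm. A picture is of the moment at which its call begins. get_calibration takes no time and is no camera call.
- env.close_job(): hands the job in; it is judged then, once.
The state is a dict: "clock": time; "joint_pos": joint angles; "qvel": joint speeds; "joint_torque": joint torques, N m; "position": TCP position; "orientation": TCP orientation; "force": force on the tool from outside, world axes, zero at the start; "wrist_torque": the same for the moment, N m; "grip_width": finger opening in m; "gripper_force": force on a finger pad.
Only numpy, scipy, OpenCV 4.12 (cv2) and the standard library are available. Lean on these libraries where they do the work, as an engineer would, in place of code of your own. Each camera call takes 0.05 s, during which the arm holds its last target. There are 200 camera calls.

### The job

Spin the round turntable organizer on the hallway shelf by gently pushing the finger posts on its rim, until the aluminium sunglasses clip standing on it faces front, squarely in line with the pointer on the turntable's fixed base, and leave it at rest there. Only push the turntable: do not touch, lift or topple the things standing on it, keep every one in its compartment, and leave the things around it where they are.

Things in the scene. Friction and masses are not known exactly. Their poses are not given: they have to be found in the camera images.
- base: Fixed round dark wood base under the turntable, 280 mm across, 10 mm high. Origin: centre of its underside, on the turntable's axis. Its own +x axis is the front; its heading varies, but points roughly away from the robot. A thing faces front when it lies on the line from the axis to the pointer, on the pointer's side.
- pointer (a point): The pointer: a steel diamond, 26 mm square, its top 15 mm above the shelf, on a 40 mm wide wooden tongue of the base that reaches out to 185 mm from the axis. This point is its top centre, 162 mm from the axis on the base's +x side; x axis outward.
- carousel: Turntable: wooden disc 260 mm across, 16 mm thick, turning both ways about its vertical axis. Origin: on the axis, at the disc's underside, 12 mm above the shelf (disc top at 28 mm). Crossed dividers (5 mm thick, rising 14 mm, 200 mm long, along its own x and y) make four compartments, centred at 45, 135, 225, 315 degrees from its own x. Bearing drag 0.12 N m, about 1 N at a post.
- post (a point): Top of one of the turntable's eight equal upright steel finger posts: 12 mm diameter, 30 mm high, tops 58 mm above the shelf, 120 mm from the axis, at 22.5, 67.5, 112.5 ... degrees (every 45) from the turntable's own x. This one is at 22.5.
- hub (a point): Top centre of the turntable's steel hub, 22 mm across, on the axis, 52 mm above the shelf. The turntable stops soon after a push ends; no detents or springs; end stops only at one whole turn either way from the start.
- sunclip: The aluminium sunglasses clip, the thing to bring to the front: two upright spring-jaw plates on a short stem over a round foot 42 mm across, 62 mm high. It stands loose in the middle of one of the turntable's four compartments, about 55 mm from the turntable's axis. Which compartment differs each time. Not to be touched. Origin: centre of its underside, z up.
- fob: Black plastic key fob, flat, 48 x 32 x 14 mm. It stands loose in the middle of one of the turntable's four compartments, about 55 mm from the turntable's axis. Which compartment differs each time. Not to be touched. Origin: centre of its underside, z up.
- bagclip: Yellow plastic clip, a flat bar lying down, 60 x 14 mm, about 17 mm high. It stands loose in the middle of one of the turntable's four compartments, about 55 mm from the turntable's axis. Which compartment differs each time. Not to be touched. Origin: centre of its underside, z up.
- budcase: White plastic earbud case, rounded, 50 x 42 mm, 24 mm high. It stands loose in the middle of one of the turntable's four compartments, about 55 mm from the turntable's axis. Which compartment differs each time. Not to be touched. Origin: centre of its underside, z up.
- keybowl: Stainless steel key bowl, 120 mm across, 45 mm high. Bystander on the shelf; leave it where it is. Origin: centre of its underside.
- pencup: White ceramic pen cup, 76 mm across, 95 mm high. Bystander on the shelf; leave it where it is. Origin: centre of its underside.
- torch: Dark metal pocket torch lying down, 110 mm long, 30 mm high. Bystander on the shelf; leave it where it is. Origin: centre of its underside.
- tape: Grey tape measure standing on edge, 62 x 36 mm, 60 mm high. Bystander on the shelf; leave it where it is. Origin: centre of its underside.

How it is judged:
By the outcome, as a careful person would: the job done as asked, in the order asked, and still so for the second after the job is handed in, with the robot touching nothing.
It also fails if it takes over 70 s, if anything falls off the work surface, if the arm or the gripper's body presses on something with over 40 N, if the wrist force passes 120 N, or if a joint passes its speed limit or range.

## Working session

There is one attempt and no reset: what is moved stays moved. The work goes in short steps, Python scripts to look and compute and a shell command to move; the robot and the scene stay as the last step left them, time stands still between calls to the robot, and variables do not carry over. Pictures are saved under pics/ and viewed, at most 10 in all, crops included, and the job is handed in when it is done.

```bash
mkdir -p pics
python3 - <<'E'
from station import env, viewer
import cv2
for n in("scene","top"):
    cv2.imwrite(f"pics/{n}0.png",viewer.grab_frame(n)[:,:,::-1])
    c=viewer.get_calibration(n);print(n,c)
s=env.state();print(s['clock'],s['position'],s['orientation'])
E
```

```text
scene {'fx': 396.1633054632149, 'fy': 396.1633054632149, 'cx': 279.94351631031554, 'cy': 209.89616823994407, 'R': array([[ 0.10088265,  0.99489067, -0.00390426],
       [ 0.80819411, -0.08423881, -0.58286027],
       [-0.58021114,  0.05564509, -0.81256302]]), 't': array([-0.11332885, -0.45484471,  1.52662192])}
top {'fx': 534.3817223604268, 'fy': 534.3817223604268, 'cx': 279.3295110554756, 'cy': 205.30017781669932, 'R': array([[-0.01074117, -0.99987439, -0.01165471],
       [-0.99774317,  0.0114894 , -0.0661556 ],
       [ 0.06628119,  0.01091781, -0.99774125]]), 't': array([0.08159338, 0.6146543 , 1.50925834])}
0.1 [ 0.22256103 -0.61017235  0.25995079] [-1.79912769e+02  9.61195355e-03  2.00469178e+01]
```

View pics/scene0.png

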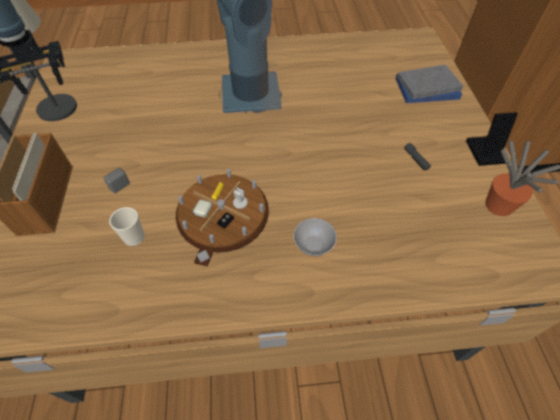

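View pics/top0.png

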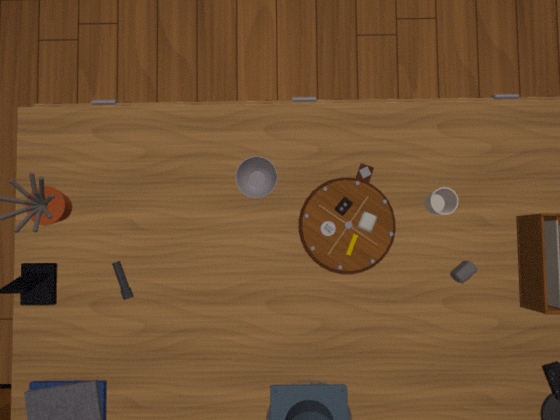

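The scene view puts the turntable near (222,211), the pointer at (203,257) and the sunclip at (240,199). In the top view they are at (347,225), (365,173) and (328,228). I'll enlarge both to get precise points.

Run:
```python
import cv2,numpy as np
a=cv2.imread("pics/top0.png")[155:285,285:415];b=cv2.imread("pics/scene0.png")[160:275,165:280]
a=cv2.resize(a,(520,520),interpolation=cv2.INTER_CUBIC);b=cv2.resize(b,(575,575),interpolation=cv2.INTER_CUBIC)
cv2.imwrite("pics/a.png",a);cv2.imwrite("pics/b.png",b)
```

```text
(no output)
```

View pics/a.png

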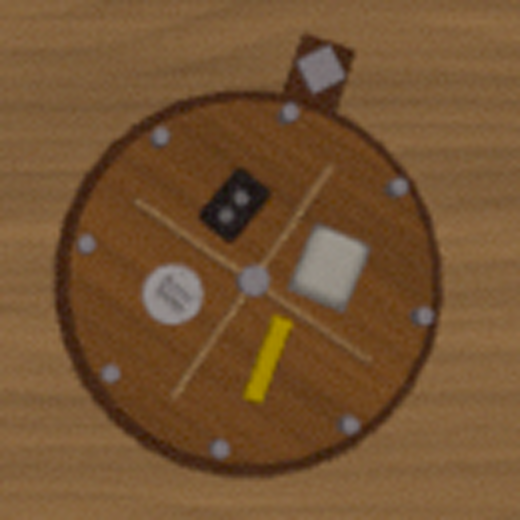

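View pics/b.png

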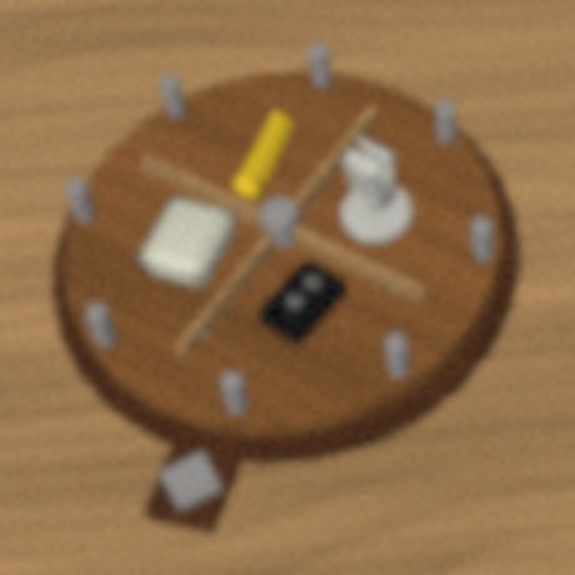

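The crops show all eight posts. In the top crop the hub is at (254,281), the pointer diamond at (321,70) and the sunclip foot at (173,294). The scene crop has the hub at (279,212), the pointer at (191,480) and the foot at (376,212). Next I'll triangulate these from the two views.

```bash
cat > h.py <<'E'
import cv2,numpy as np
from station import env,viewer
C={n:viewer.get_calibration(n) for n in("scene","top")}
def K(c):return np.array([[c['fx'],0,c['cx']],[0,c['fy'],c['cy']],[0,0,1.]])
def plane(n,uv,z):
    c=C[n];r=np.linalg.solve(K(c)@c['R'],np.c_[np.atleast_2d(uv),np.ones(len(np.atleast_2d(uv)))].T).T
    o=-c['R'].T@c['t'];return o+r*((z-o[2])/r[:,2])[:,None]
def tri(a,b):
    P=[K(C[n])@np.c_[C[n]['R'],C[n]['t']] for n in("top","scene")]
    X=cv2.triangulatePoints(*P,np.array(a,float).T,np.array(b,float).T);return (X[:3]/X[3]).T
E
python3 - <<'E'
from h import *
np.set_printoptions(precision=4,suppress=True)
# hub, pointer, foot, posts
a=np.array([(254,281),(321,70),(173,294),(290,112),(400,186),(425,316),(350,425),(221,449),(111,373),(87,243),(161,135)],float)/4+[285-.375,155-.375]
b=np.array([(279,212),(191,480),(376,212),(232,376),(97,308),(77,184),(170,80),(317,48),(444,105),(481,222),(397,338)],float)/5+[165-.4,160-.4]
print(tri(a,b))
z=[.052,.015,.032]+[.058]*8
X=np.array([plane("top",p,q)[0] for p,q in zip(a,z)]);print("top");print(X)
Y=np.array([plane("scene",p,q)[0] for p,q in zip(b,z)]);print("scene",Y[:3])
c=X[3:].mean(0);print("c",c,Y[3:].mean(0))
d=X-c;print(np.c_[np.hypot(d[:,0],d[:,1]),np.degrees(np.arctan2(d[:,1],d[:,0]))])
d=Y-Y[3:].mean(0);print(np.c_[np.hypot(d[:,0],d[:,1]),np.degrees(np.arctan2(d[:,1],d[:,0]))])
E
```

```text
[[ 0.5565 -0.1176  0.0479]
 [ 0.7093 -0.173   0.0112]
 [ 0.5485 -0.0622  0.0295]
 [ 0.674  -0.1436  0.0585]
 [ 0.6213 -0.2189  0.0586]
 [ 0.5306 -0.2344  0.057 ]
 [ 0.4558 -0.181   0.057 ]
 [ 0.4403 -0.0913  0.0581]
 [ 0.4935 -0.0162  0.0576]
 [ 0.584  -0.0006  0.0586]
 [ 0.6589 -0.0531  0.059 ]]
top
[[ 0.5564 -0.1172  0.052 ]
 [ 0.7088 -0.1726  0.015 ]
 [ 0.5484 -0.0621  0.032 ]
 [ 0.6741 -0.1439  0.058 ]
 [ 0.6213 -0.2194  0.058 ]
 [ 0.5307 -0.2346  0.058 ]
 [ 0.4559 -0.1809  0.058 ]
 [ 0.4403 -0.0915  0.058 ]
 [ 0.4935 -0.0161  0.058 ]
 [ 0.584  -0.0008  0.058 ]
 [ 0.659  -0.0535  0.058 ]]
scene [[ 0.5597 -0.1168  0.052 ]
 [ 0.7116 -0.1719  0.015 ]
 [ 0.5504 -0.0617  0.032 ]]
c [ 0.5574 -0.1176  0.058 ] [ 0.5574 -0.117   0.058 ]
[[   0.001   157.1684]
 [   0.1612  -19.9713]
 [   0.0562   99.1336]
 [   0.1197  -12.7027]
 [   0.1203  -57.8526]
 [   0.12   -102.8544]
 [   0.1196 -148.0239]
 [   0.12    167.4159]
 [   0.1199  122.1805]
 [   0.1198   77.1364]
 [   0.1202   32.2113]]
[[   0.0023    3.6917]
 [   0.1637  -19.6041]
 [   0.0557   97.1884]
 [   0.1193  -12.6902]
 [   0.1196  -57.8852]
 [   0.1193 -102.5333]
 [   0.1191 -147.6323]
 [   0.12    167.5633]
 [   0.1191  122.2149]
 [   0.1195   77.3263]
 [   0.1198   32.5961]]
```

Run:
```python
from h import *
np.set_printoptions(precision=3,suppress=True)
print(plane("scene",[(57,107),(118,181),(125,215),(317,237),(35,185)],0),plane("top",[(553,378),(464,272),(442,202),(256,177),(520,265)],0.0))
im=cv2.imread("pics/scene0.png")[0:260,0:280];cv2.imwrite("pics/c.png",cv2.resize(im,None,fx=2,fy=2))
```

```text
[[ 0.012 -0.724  0.   ]
 [ 0.402 -0.448  0.   ]
 [ 0.539 -0.409  0.   ]
 [ 0.676  0.153  0.   ]
 [ 0.391 -0.709  0.   ]] [[ 0.119 -0.693  0.   ]
 [ 0.419 -0.452  0.   ]
 [ 0.621 -0.396  0.   ]
 [ 0.7    0.142  0.   ]
 [ 0.437 -0.613  0.   ]]
```

View pics/c.png

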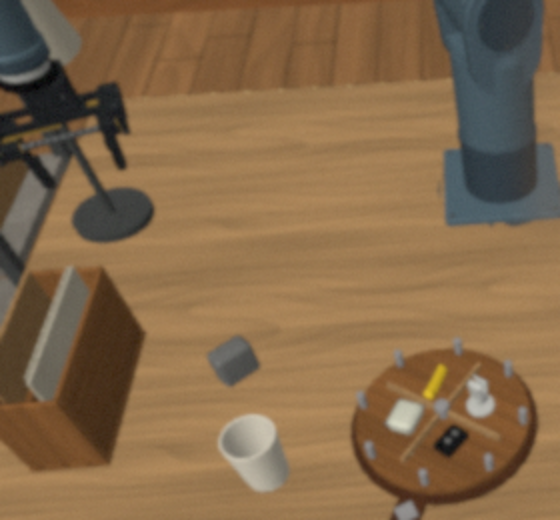

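The picture shows the gripper, at about (60,120) in the crop, clear of the lamp foot at (110,213) and the file box near (70,370). Moving +y first takes it away from both. Now a helper that turns targets into rows.

```bash
cat >> h.py <<'E'
from scipy.spatial.transform import Rotation as Ro
CX,CY=.5574,-.1173
def rows(targets):  # (x,y,z,yaw) -> tool-axis shares
    s=env.state();R=Ro.from_euler('xyz',s['orientation'],degrees=True)
    for x,y,z,w in targets:
        d=R.inv().apply(np.array([x,y,z])-s['position'])/.5
        t=-((w-s['orientation'][2]+180)%360-180)/60
        print([round(float(v),3) for v in (*d,t)])
def arc(angs,z,r=.12):
    return [(CX+r*np.cos(np.radians(a)),CY+r*np.sin(np.radians(a)),z,a-90) for a in angs]  # tool y radial, yaw=ang-90
E
python3 - <<'E'
from h import *
rows([(.25,-.38,.26,40),(.459,-.0485,.26,55),(.459,-.0485,.16,55)])
E
```

```text
[0.209, -0.414, 0.0, -0.333]
[0.829, -0.893, 0.001, -0.583]
[0.829, -0.893, 0.201, -0.583]
```

```bash
python3 -m jog '[[0.1,-0.2,0,-0.15,-1],[0.2,-0.4,0,-0.3,-1],[0.2,-0.4,0,-0.33,-1],[0.3,-0.5,0,-0.4,-1],[0.42,-0.58,0,-0.5,-1],[0.54,-0.66,0,-0.583,-1],[0.66,-0.75,0,-0.583,-1],[0.76,-0.84,0,-0.583,-1],[0.829,-0.893,0,-0.583,-1],[0.829,-0.893,0,-0.583,-1]]'
python3 - <<'E'
from h import *
rows([(*arc([145],0)[0][:2],.15,55),(*arc([145],0)[0][:2],.068,55)]);print(env.state()['grip_width'])
E
```

```text
clock: 1.35
position: [0.4598, -0.0473, 0.2607]
orientation: [180.0, 0.0, 55.0]
force: [1.4, -1.3, -1.0]
grip_width: 0.0004
gripper_force: 0.0
[-0.003, 0.0, 0.221, 0.0]
[-0.003, 0.0, 0.385, 0.0]
0.00041252719350611325
```

```bash
python3 -m jog '[[-0.002,0,0.1,0,-1],[-0.002,0,0.2,0,-1],[-0.002,0,0.27,0,-1],[-0.002,0,0.31,0,-1],[-0.002,0,0.35,0,-1],[-0.002,0,0.384,0,-1],[-0.002,0,0.384,0,-1]]'
python3 - <<'E'
from h import *
print(env.state()['force'])
rows(arc([143,141,139,137,135,133,130,127,123.5,120],.068))
cv2.imwrite("pics/d.png",cv2.resize(viewer.grab_frame("scene")[130:280,140:300,::-1],None,fx=4,fy=4))
E
```

```text
clock: 2.22
position: [0.4577, -0.0499, 0.0677]
orientation: [-179.9, 0.1, 55.0]
force: [-0.4, -0.8, 0.3]
grip_width: 0.0004
gripper_force: 0.0
[-0.44394719 -0.81499967  0.31427376]
[0.012, 0.001, -0.001, 0.034]
[0.021, 0.001, -0.001, 0.067]
[0.029, 0.002, -0.001, 0.101]
[0.037, 0.003, -0.001, 0.134]
[0.046, 0.004, -0.001, 0.167]
[0.054, 0.006, -0.001, 0.201]
[0.066, 0.009, -0.001, 0.251]
[0.078, 0.012, -0.001, 0.301]
[0.092, 0.017, -0.001, 0.359]
[0.105, 0.023, -0.001, 0.417]
```

View pics/d.png

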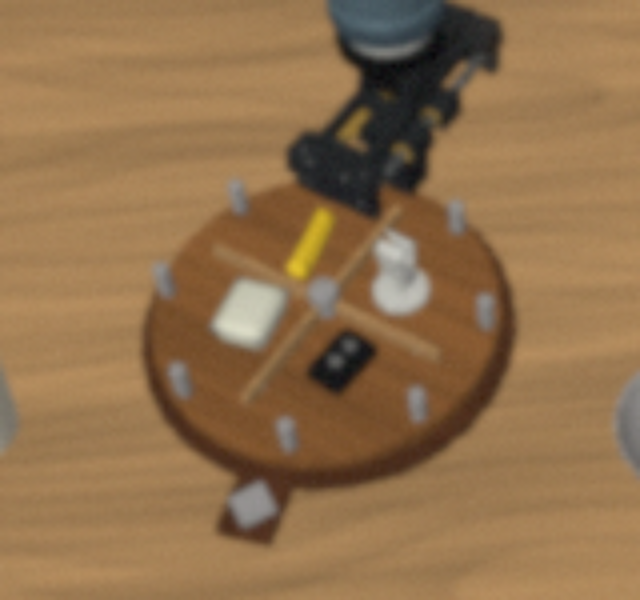

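The closed fingers are down at the rim, around (370,190) in the crop, behind the post at (456,215). They are clear of the sunclip and nothing has moved. Start pushing.

```bash
python3 -m jog '[[0.012,0.001,-0.001,0.034,-1],[0.021,0.001,-0.001,0.067,-1],[0.029,0.002,-0.001,0.1,-1],[0.037,0.003,-0.001,0.134,-1],[0.045,0.004,-0.001,0.167,-1],[0.052,0.006,-0.001,0.2,-1],[0.06,0.008,-0.001,0.24,-1],[0.07,0.01,-0.001,0.28,-1],[0.085,0.015,-0.001,0.34,-1],[0.105,0.023,-0.001,0.417,-1]]'
python3 - <<'E'
from h import *
print(env.state()['force'])
rows(arc([116,112,108,104,100,96,92,88,84,80],.068))
E
```

```text
clock: 3.52
position: [0.4977, -0.0137, 0.069]
orientation: [-180.0, 0.1, 29.8]
force: [-0.1, -1.0, 0.3]
grip_width: 0.0005
gripper_force: 0.6
[-0.1035092  -1.04343677  0.26277586]
[0.016, -0.0, 0.002, 0.063]
[0.033, 0.001, 0.002, 0.129]
[0.05, 0.004, 0.002, 0.196]
[0.066, 0.008, 0.002, 0.263]
[0.082, 0.013, 0.002, 0.329]
[0.097, 0.019, 0.002, 0.396]
[0.113, 0.027, 0.002, 0.463]
[0.127, 0.035, 0.002, 0.529]
[0.141, 0.044, 0.002, 0.596]
[0.154, 0.055, 0.002, 0.663]
```

```bash
python3 -m jog '[[0.016,0,0.002,0.063,-1],[0.033,0.001,0.002,0.13,-1],[0.05,0.004,0.002,0.196,-1],[0.066,0.008,0.002,0.263,-1],[0.082,0.013,0.002,0.33,-1],[0.097,0.019,0.002,0.396,-1],[0.113,0.027,0.002,0.463,-1],[0.127,0.035,0.002,0.53,-1],[0.141,0.044,0.002,0.596,-1],[0.154,0.055,0.002,0.663,-1]]'
python3 - <<'E'
from h import *
print(env.state()['force'])
rows(arc([76,72,68,64,60,56,52,48,44,40],.068))
cv2.imwrite("pics/e.png",cv2.resize(viewer.grab_frame("scene")[130:280,140:300,::-1],None,fx=4,fy=4))
E
```

```text
clock: 4.78
position: [0.5783, 0.0015, 0.0679]
orientation: [180.0, 0.1, -10.0]
force: [-0.5, 0.2, -0.8]
grip_width: 0.0005
gripper_force: 0.5
[-0.51008046  0.15604682 -0.76407927]
[0.017, 0.002, -0.0, 0.067]
[0.034, 0.004, -0.0, 0.134]
[0.05, 0.007, -0.0, 0.2]
[0.066, 0.011, -0.0, 0.267]
[0.082, 0.016, -0.0, 0.334]
[0.098, 0.022, -0.0, 0.4]
[0.113, 0.029, -0.0, 0.467]
[0.127, 0.038, -0.0, 0.534]
[0.141, 0.047, -0.0, 0.6]
[0.154, 0.058, -0.0, 0.667]
```

View pics/e.png

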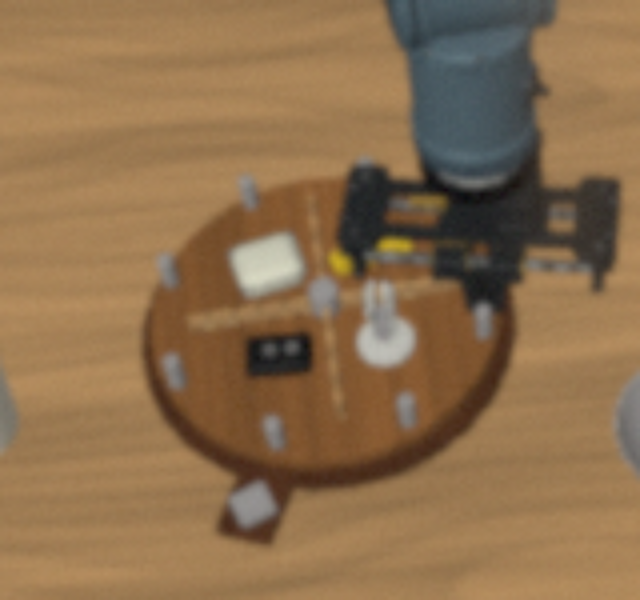

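The turntable has followed the push. The sunclip has moved to about (385,340) and stands upright in its compartment. The fingers are behind the post at (485,320). Continue.

```bash
python3 -m jog '[[0.017,0.002,0,0.067,-1],[0.034,0.004,0,0.134,-1],[0.05,0.007,0,0.2,-1],[0.066,0.011,0,0.267,-1],[0.082,0.016,0,0.334,-1],[0.098,0.022,0,0.4,-1],[0.113,0.029,0,0.467,-1],[0.127,0.038,0,0.534,-1],[0.141,0.047,0,0.6,-1],[0.154,0.058,0,0.667,-1]]'
python3 - <<'E'
from h import *
rows(arc([37,34,31,28,25,22.5,20.5,19,18,18],.068))
E
```

```text
clock: 6.08
position: [0.6492, -0.0398, 0.0679]
orientation: [180.0, 0.1, -49.9]
force: [-0.2, -0.3, -0.2]
grip_width: 0.0007
gripper_force: 0.5
[0.013, 0.001, -0.0, 0.052]
[0.026, 0.002, -0.0, 0.102]
[0.038, 0.003, -0.0, 0.152]
[0.051, 0.006, -0.0, 0.202]
[0.063, 0.009, -0.0, 0.252]
[0.073, 0.012, -0.0, 0.293]
[0.081, 0.014, -0.0, 0.327]
[0.087, 0.016, -0.0, 0.352]
[0.091, 0.018, -0.0, 0.368]
[0.091, 0.018, -0.0, 0.368]
```

```bash
python3 -m jog '[[0.013,0.001,0,0.052,-1],[0.026,0.002,0,0.102,-1],[0.038,0.003,0,0.152,-1],[0.051,0.006,0,0.202,-1],[0.063,0.009,0,0.252,-1],[0.073,0.012,0,0.293,-1],[0.081,0.014,0,0.327,-1],[0.087,0.016,0,0.352,-1],[0.091,0.018,0,0.368,-1],[0.091,0.018,0,0.368,-1]]'
python3 - <<'E'
from h import *
for n,s in(("scene",np.s_[150:280,150:290]),("top",np.s_[150:290,280:420])):
    g=viewer.grab_frame(n)[:,:,::-1];cv2.imwrite(f"pics/{n}1.png",g)
    cv2.imwrite(f"pics/f{n}.png",cv2.resize(g[s],None,fx=4,fy=4,interpolation=cv2.INTER_CUBIC))
a=cv2.imread("pics/fscene.png");b=cv2.imread("pics/ftop.png")[:520]
cv2.imwrite("pics/f.png",cv2.resize(np.hstack([a[:,:400],b[:,160:560]]),(800,520)))
E
```

```text
clock: 7.32
position: [0.6722, -0.0814, 0.0683]
orientation: [-180.0, -0.0, -71.9]
force: [-0.3, -0.3, 0.2]
grip_width: 0.0003
gripper_force: 0.0
```

View pics/f.png

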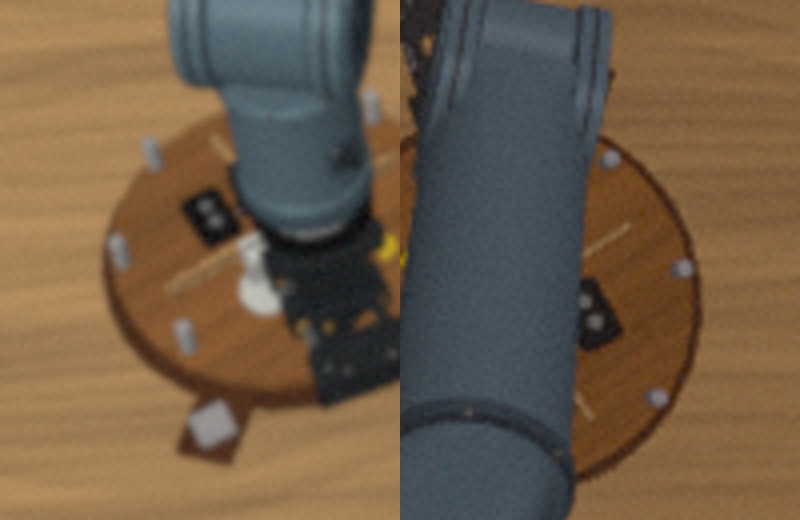

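The arm hides the hub in both views. Still visible are post tops at (150,143), (118,238) and (183,325) in the scene half, and (612,158), (684,268) and (657,397) in the top half. The sunclip is upright. From these posts I'll work out the angle still to go.

Run:
```python
from h import *
s=plane("scene",np.array([(150,143),(118,238),(183,325)])/4+149.6,.058)
t=plane("top",(np.array([(612,158),(684,268),(657,397)])-[240,0])/4+[279.6,149.6],.058)
for X in(s,t):
    d=X-[CX,CY,0];a=np.degrees(np.arctan2(d[:,1],d[:,0]));print(a,np.hypot(d[:,0],d[:,1]), (a-32.2)%45)
p=plane("scene",np.array([(262,290)])/4+149.6,.030)[0]-[CX,CY,0];print(p,np.degrees(np.arctan2(p[1],p[0])))
rows(arc([16.5,15,13.5,12.5,11.5],.068))
```

```text
[-124.15222895  -80.2543265   -34.74295852] [0.11711803 0.11831006 0.12054557] [23.64777105 22.5456735  23.05704148]
[ -35.30154927  -80.08204711 -125.34766935] [0.12008804 0.11946059 0.11869825] [22.49845073 22.71795289 22.45233065]
[ 0.05630076 -0.01822738  0.03      ] -17.939369209749433
[0.004, 0.001, 0.001, 0.027]
[0.01, 0.001, 0.001, 0.052]
[0.016, 0.002, 0.001, 0.077]
[0.021, 0.002, 0.001, 0.094]
[0.025, 0.002, 0.001, 0.111]
```

```bash
python3 -m jog '[[0.004,0.001,0.001,0.027,-1],[0.008,0.001,0.001,0.04,-1],[0.012,0.001,0.001,0.06,-1],[0.016,0.002,0.001,0.077,-1],[0.019,0.002,0.001,0.086,-1],[0.022,0.002,0.001,0.098,-1],[0.025,0.002,0.001,0.111,-1],[0.025,0.002,0.001,0.111,-1]]'
python3 - <<'E'
from h import *
g=viewer.grab_frame("top")[:,:,::-1]
cv2.imwrite("pics/g.png",cv2.resize(g[150:290,340:420],None,fx=4,fy=4,interpolation=cv2.INTER_CUBIC))
E
```

```text
clock: 8.43
position: [0.6748, -0.0936, 0.0676]
orientation: [180.0, -0.0, -78.6]
force: [0.7, 0.4, -0.6]
grip_width: 0.0007
gripper_force: 0.1
```

```bash
python3 -m jog '[[-0.02,0,0,0,-1],[-0.04,0,0,0,-1],[-0.04,0,-0.1,0,-1],[-0.04,0,-0.2,0,-1],[-0.04,0,-0.3,0,-1],[-0.04,0,-0.36,0,-1],[-0.04,0,-0.36,0,-1]]'
python3 - <<'E'
from h import *
rows([(.45,.25,.25,-70)])
E
```

```text
clock: 9.35
position: [0.6723, -0.0729, 0.2504]
orientation: [-179.7, -0.1, -78.5]
force: [0.1, 0.7, 0.0]
grip_width: 0.0004
gripper_force: 0.0
[-0.722, 0.307, -0.001, -0.141]
```

```bash
python3 -m jog '[[-0.1,0.05,0,0,-1],[-0.22,0.1,0,0,-1],[-0.34,0.15,0,0,-1],[-0.46,0.2,0,0,-1],[-0.58,0.25,0,0,-1],[-0.68,0.3,0,0,-1],[-0.72,0.31,0,0,-1],[-0.72,0.31,0,0,-1]]'
python3 - <<'E'
from h import *
gs=viewer.grab_frame("scene")[:,:,::-1];gt=viewer.grab_frame("top")[:,:,::-1]
cv2.imwrite("pics/scene2.png",gs);cv2.imwrite("pics/top2.png",gt)
b=cv2.resize(gs[162:272,170:275],(400,420),interpolation=cv2.INTER_CUBIC) if 0 else cv2.resize(gs[165:270,170:270],None,fx=4,fy=4,interpolation=cv2.INTER_CUBIC)
a=cv2.resize(gt[160:280,298:398],None,fx=4,fy=4,interpolation=cv2.INTER_CUBIC)
b=np.vstack([b,np.zeros((60,400,3),np.uint8)])
cv2.imwrite("pics/i.png",np.hstack([b,a]))
E
```

```text
clock: 10.35
position: [0.4538, 0.243, 0.2299]
orientation: [179.6, 0.8, -77.2]
force: [0.2, -0.5, 1.5]
grip_width: 0.0003
gripper_force: 0.0
```

View pics/i.png

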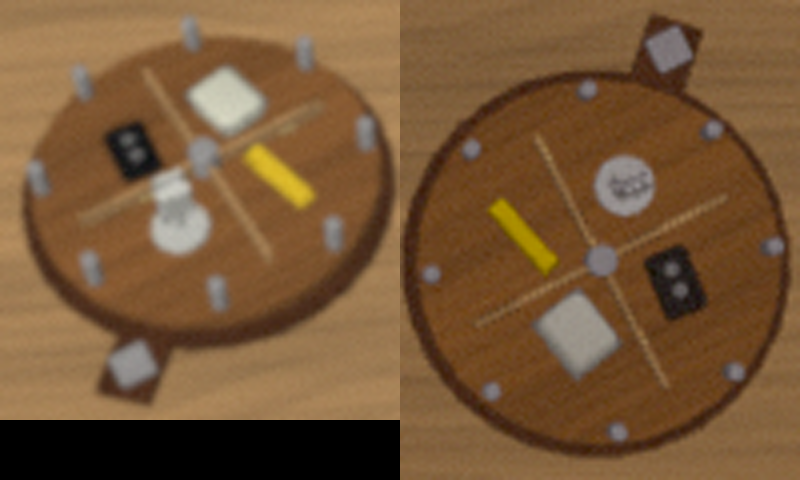

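The view is now clear, with everything upright in its compartment. In the top half the hub is at (602,261), the pointer at (669,48) and the sunclip foot at (625,185). I'll refine these with centroids.

```bash
cat > m.py <<'E'
import sys
from h import *
def meas(ft,u0,v0,scale=8):
    g=cv2.resize(ft[160:280,298:398],None,fx=8,fy=8,interpolation=cv2.INTER_CUBIC)
    hsv=cv2.cvtColor(g,cv2.COLOR_BGR2HSV);m=((hsv[...,1]<70)&(hsv[...,2]>85)).astype(np.uint8)
    out=[]
    for c in cv2.findContours(m,cv2.RETR_EXTERNAL,cv2.CHAIN_APPROX_NONE)[0]:
        A=cv2.contourArea(c)
        if A<300: continue
        M=cv2.moments(c);e=cv2.minEnclosingCircle(c)
        out.append((A,M['m10']/M['m00'],M['m01']/M['m00'],e[0][0],e[0][1]))
    return np.array(out)
o=meas(cv2.imread(sys.argv[1]),0,0)
for r in o:
    for q in (r[1:3],r[3:5]):
        uv=(q+.5)/8-.5+[298,160]
        best=[]
        for z in(.015,.031,.058):
            d=plane("top",uv,z)[0]-[CX,CY,0];best+= [np.hypot(d[0],d[1])*1e3,np.degrees(np.arctan2(d[1],d[0]))]
        print(int(r[0]),*np.round(q/2),*np.round(best,1))
E
python3 m.py pics/top2.png; echo; python3 m.py pics/top0.png
```

```text
1003 218.0 432.0 122.3 -174.0 121.3 -174.9 119.7 -176.4
1003 218.0 432.0 122.2 -174.0 121.2 -174.9 119.6 -176.4
884 91.0 391.0 119.6 140.2 119.8 139.7 120.3 138.8
884 91.0 392.0 119.8 140.2 120.1 139.6 120.6 138.7
991 335.0 372.0 126.0 -129.4 123.6 -130.1 119.5 -131.3
991 335.0 372.0 125.8 -129.5 123.4 -130.2 119.3 -131.5
16763 177.0 334.0 53.5 164.2 53.9 162.4 54.7 159.5
16763 177.0 334.0 53.9 163.9 54.3 162.2 55.1 159.3
340 280.0 290.0 63.2 -109.2 61.0 -110.2 57.3 -112.0
340 280.0 290.0 63.1 -109.4 60.9 -110.4 57.2 -112.2
849 31.0 275.0 118.5 93.9 119.1 94.1 120.1 94.3
849 31.0 274.0 118.5 93.9 119.2 94.0 120.2 94.3
2999 201.0 261.0 3.6 -80.6 1.7 -85.6 1.6 114.0
2999 201.0 260.0 3.4 -76.7 1.5 -77.4 1.7 104.9
972 375.0 246.0 128.0 -85.7 124.8 -85.8 119.4 -86.1
972 373.0 246.0 126.8 -85.7 123.6 -85.9 118.2 -86.1
10944 224.0 186.0 58.2 -21.3 56.5 -19.7 53.8 -16.8
10944 224.0 186.0 58.2 -21.3 56.5 -19.7 53.8 -16.9
951 71.0 150.0 119.9 47.3 119.7 48.0 119.4 49.3
951 71.0 149.0 120.2 47.3 120.0 48.1 119.7 49.4
945 313.0 129.0 127.4 -42.4 124.5 -41.9 119.6 -41.0
945 313.0 129.0 127.2 -42.
[... 744 characters left out ...]
1047 120.0 274.0 55.1 99.0 56.4 99.1 58.6 99.4
11047 120.0 274.0 55.1 99.1 56.4 99.3 58.6 99.5
871 34.0 224.0 118.9 76.4 119.3 76.8 120.1 77.5
871 34.0 224.0 118.8 76.3 119.2 76.7 119.9 77.4
16744 277.0 247.0 58.9 -80.8 56.4 -80.9 52.2 -81.2
16744 277.0 248.0 58.6 -81.2 56.1 -81.4 51.9 -81.7
955 347.0 167.0 128.2 -58.6 125.0 -58.3 119.8 -57.8
955 346.0 167.0 127.7 -58.5 124.5 -58.2 119.3 -57.8
842 109.0 116.0 121.4 30.2 120.7 31.1 119.5 32.5
842 108.0 116.0 121.6 30.4 120.9 31.2 119.7 32.7
909 238.0 92.0 125.7 -14.8 123.5 -14.1 119.8 -12.7
909 238.0 92.0 125.5 -14.9 123.3 -14.1 119.7 -12.8
5668 269.0 49.0 161.9 -19.9 159.2 -19.3 154.6 -18.3
5668 269.0 49.0 161.9 -20.0 159.2 -19.4 154.6 -18.4
```

Run:
```python
from h import *
f=lambda q,z:plane("top",(np.array(q,float)+.5)/8-.5+[298,160],z)[0][:2]
th=np.radians(-117.9);R=np.array([[np.cos(th),-np.sin(th)],[np.sin(th),np.cos(th)]])
def ctr(a,b):return np.linalg.solve(np.eye(2)-R,b-R@a)
P0,P1=f((120,274),.032),f((224,186),.032)
c=ctr(P0,P1);print("foot c",c)
B=ctr(f((277,247.5),.05),f((177,334),.05));print("bud c",B)
p=f((269,49),.015)
for cc in(c,np.array([CX,CY]),(c+B)/2):
    g=lambda v:np.degrees(np.arctan2(*(v-cc)[::-1]))
    print("foot",g(P1),"pointer",g(p),np.linalg.norm(p-cc),np.linalg.norm(P1-cc))
q=plane("scene",np.array([[180.5,231]])/4+[169.6,164.6],.032)[0][:2];pp=plane("scene",np.array([[134,364]])/4+[169.6,164.6],.015)[0][:2]
for cc in([CX,-.1170],[.5585,-.1168]):
  for v in(q,pp):print("scene",np.degrees(np.arctan2(*(v-cc)[::-1])))
# diamond orientation = base heading
g=cv2.resize(cv2.imread("pics/top2.png")[160:280,298:398],None,fx=8,fy=8,interpolation=cv2.INTER_CUBIC)
```

```text
foot c [ 0.65066123 -0.04830992]
bud c [ 0.64924106 -0.04773726]
foot -19.340979702774998 pointer -19.55428310830545 0.0828372465850781 0.028374825861463032
foot 26.40264066552921 pointer 13.542358294752601 0.17622026102326824 0.13401347788389661
foot -19.409791872099593 pointer -19.576316113763077 0.0836022178469913 0.029139686970486446
scene -18.31114481999921
scene -19.3252336070825
scene -18.817655305003385
scene -19.52013652269102
```

```bash
sed -i 's#np.round(q/2)#*np.round(q,1)#;s#\*\*np#*np#' m.py; for k in 2 0;do python3 m.py pics/top$k.png|awk '$1>5000';done
cat > m2.py <<'E'
from h import *
def blob(fn,rng):
    g=cv2.resize(cv2.imread(fn)[160:280,298:398],None,fx=8,fy=8,interpolation=cv2.INTER_CUBIC)
    h=cv2.cvtColor(g,cv2.COLOR_BGR2HSV);m=((h[...,1]<70)&(h[...,2]>85)).astype(np.uint8)
    for c in cv2.findContours(m,cv2.RETR_EXTERNAL,cv2.CHAIN_APPROX_NONE)[0]:
        if rng[0]<cv2.contourArea(c)<rng[1]:
            M=cv2.moments(c);return (np.array([M['m10'],M['m01']])/M['m00']+.5)/8-.5+[298,160]
if __name__=="__main__":
    f=lambda uv,z:plane("top",uv,z)[0][:2]
    for dth in(-117.6,-118.2):
        th=np.radians(dth);R=np.array([[np.cos(th),-np.sin(th)],[np.sin(th),np.cos(th)]])
        C_=[]
        for rng,z in(((9000,13000),.032),((14000,20000),.05)):
            a,b=[f(blob(f"pics/top{k}.png",rng),z) for k in(0,2)]
            C_.append(np.linalg.solve(np.eye(2)-R,b-R@a))
        P=f(blob("pics/top2.png",(9000,13000)),.032);p=f(blob("pics/top2.png",(5000,6500)),.015)
        for cc in C_+[np.array([CX,CY])]:
            g=lambda v:np.degrees(np.arctan2(*(v-cc)[::-1]))
            print(dth,cc,"foot",g(P),"pointer",g(p),np.linalg.norm(p-cc),np.linalg.norm(P-cc))
E
python3 m2.py
```

```text
16763 354.5 667.5 53.5 164.2 53.9 162.4 54.7 159.5
16763 353.4 668.4 53.9 163.9 54.3 162.2 55.1 159.3
10944 448.6 371.1 58.2 -21.3 56.5 -19.7 53.8 -16.8
10944 448.7 371.1 58.2 -21.3 56.5 -19.7 53.8 -16.9
5751 537.5 98.3 161.9 -19.9 159.2 -19.3 154.6 -18.3
5751 537.9 98.1 162.0 -19.9 159.3 -19.3 154.7 -18.3
11047 240.8 548.6 55.1 99.0 56.4 99.1 58.6 99.4
11047 240.9 548.9 55.1 99.1 56.4 99.3 58.6 99.5
16744 554.6 494.7 58.9 -80.8 56.4 -80.9 52.2 -81.2
16744 554.1 496.0 58.6 -81.2 56.1 -81.4 51.9 -81.7
5668 537.8 98.2 161.9 -19.9 159.2 -19.3 154.6 -18.3
5668 538.5 98.5 161.9 -20.0 159.2 -19.4 154.6 -18.4
-117.6 [ 0.55684555 -0.1176659 ] foot -19.06386587355676 pointer -19.67264216138205 0.1622783179162093 0.05678756042533708
-117.6 [ 0.55738544 -0.11651935] foot -20.337988709507574 pointer -20.118326434258563 0.16216082126444786 0.056665773014712074
-117.6 [ 0.5574 -0.1173] foot -19.59931378245414 pointer -19.860655608670978 0.1618802773971644 0.05638548907444223
-118.2 [ 0.55711202 -0.11744439] foot -19.36386587355677 pointer -19.77807500078009 0.16210224445481097 0.05660882910550201
-118.2 [ 0.55713209 -0.11673168] foot -20.048495596885648 pointer -20.017197712819307 0.16232593613157215 0.05683026079763848
-118.2 [ 0.5574 -0.1173] foot -19.59931378245414 pointer -19.860655608670978 0.1618802773971644 0.05638548907444223
```

The sunclip is within about 0.5 degrees of the pointer line. The arm is clear and the turntable is at rest, so I'm handing in.

```bash
python3 -c "
from station import env
print(env.state()['clock'],env.close_job())"
```

```text
the job is handed in; nothing more can be done
10.45 None
```

The turntable is at rest with the sunglasses clip within about half a degree of the pointer line (measured from the camera images), the four items are upright in their compartments, and the job was handed in at 10.45 s with the arm clear.

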